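Feel the grit jar into the sprung seat of the bench scale

TASK

The jar of grit (clear jar with a pale grey lid and a brown-red band, standing among the small containers to the right of the scale at the front of the bench) is to be weighed: pick it up and set it in the orange round seat on the scale, upright and wholly inside the seat's raised rim, with no edge riding on the rim, and let go. The seat fits closely and has been slid to some unknown place along its guide, so rest the jar lightly on it and slide it along the guide until the base drops in, never loading the scale with more than 15 N. Touch the scale and its seat only with the jar, and leave the blue-lidded jar, the brown bottle and the tub of cotton swabs where they stand.

Things in the scene. Friction and masses are not known exactly. Their poses are not given: they have to be found in the camera images.
- jar_mid (a point): The loose grit jar to be weighed: clear round jar, 60 mm diameter, 74 mm tall, pale grey lid, brown-red band, 0.11 to 0.28 kg. Point: on its axis, 37 mm above its underside; z is its axis. Stands upright on the bench at the start. Grasp the body across its diameter. (The like jar at the back, under the wire shelf, belongs to the room.)
- slot_mid (a point): Middle of the guide on the scale's tray, at the height of the unloaded seat's floor; y along the guide, z up. The seat's axis stands on the line through this point along y, but anywhere from -30 to +30 mm from it: NOT measured. Rim top 6 mm above this point, rail tops 14 mm and tray 28 mm below it.
- guide_end (a point): The left (+y) end of the guide, on its plate, 85 mm along y from its middle. The seat: round orange dish, floor 64 mm across (2 mm clearance round the jar), square rim 4 mm thick, 6 mm high, 72 mm over all. Sprung straight down: 1.5 N/mm, 8 mm travel, own sag 0.4 mm; over the well it springs up round the jar and the upward force vanishes. Takes 8 N to slide along y; fixed across.
- blue_jar: Bystander: white jar with blue lid, 62 mm diameter, 62 mm tall, loose; origin at the centre of its underside.
- brown_bottle: Bystander: brown glass bottle with dark cap, 33 mm diameter, 70 mm tall, loose; origin at the centre of its underside.
- swab_tub: Bystander: clear round tub of pink cotton swabs, 77 mm diameter, 80 mm tall, loose, to the left of the scale; origin at the centre of its underside.
- scale: Blue bench scale, 209 x 196 x 60 mm, fixed, may stand turned; origin: centre of its underside on the bench; x points away from its key panel. slot_mid is at (27, 0, 88) mm in this frame. On its flat tray an aluminium guide plate with two dark rails along y carries the orange seat. Nothing on it but the seat stands above the rails.

How it is judged:
By the outcome, as a careful person would: the job done as asked, in the order asked, and still so for the second after the job is handed in, with the robot touching nothing.
It also fails if it takes over 64 s, if anything falls off the work surface, if the arm or the gripper's body presses on something with over 40 N, if the wrist force passes 120 N, or if a joint passes its speed limit or range.

ROBOT

A 6-joint arm with a two-finger parallel gripper is mounted at the origin on a cart in front of the work surface, level with it; the furniture and walls round the work are solid. World frame = base frame: x ahead of the robot, y to its left, z up, the work surface at z = 0. Lengths are in mm, angles in rad, forces in N, time in s.
With the tool pointing down it reaches from about 275 to 825 mm from the base axis. Payload 4.9 kg.
Tool frame: the origin (TCP) lies at the very end of the fingers, on their centre line; the grasp point (between the pads) lies 19 mm behind it; z points along the fingers, y is the direction in which the jaws open and shut (so a half turn about z gives the same grasp; the last joint's range is limited). The gripper opens to 85 mm and grips with 20 to 120 N. Pads are 22 mm wide; open, the fingers measure 114 mm over their backs; the gripper's body (76 mm by 85 mm) begins 54 mm behind the grasp point. The pads swing forward as they close: fully open they stand 13 mm farther back than shut.
Start: joints at [1.106, 0.326, -0.193, 1.052, 0, 1.437], TCP at [178.635, 520.2, 231.281] pointing down, gripper open.
Joint ranges: [-2.65, 2.65], [-0.97, 1.79], [-1.3, 1.35], [-1.93, 2.1], [-1.47, 1.37], [-3.14, 3.14]. Speed limits (rad/s): [2.57, 2.57, 3.14, 3.14, 3.14, 3.14].

INTERFACE

Orientations are given as [roll, pitch, yaw] about the fixed x, y, z axes, in that order (R = Rz(yaw) Ry(pitch) Rx(roll)).
In Python, from bench import bot, solve_ik, imaging gives the robot as it stands. Calls block until the motion is done:
- bot.move_ptp(position, orientation): joint-space move of the TCP to a pose.
- bot.movel(position, rot=None, max_speed=150, threshold=None): straight line of the TCP; rot=None keeps the orientation; max_speed is the mean speed in mm/s. With threshold (N) it stops when the force on the tool has changed by that much, and returns True; else False.
- bot.move_j(angles): joint-space move.
- bot.grip(opening, effort=None): opening from 0.0 (shut) to 1.0 (fully open); effort is the grip in N (None keeps the last); returns when the fingers have stopped.
- bot.dwell(seconds).
- solve_ik(position, orientation): joint angles nearest the present ones, or None.
- bot.get_state(): the state.
- imaging.capture(name): name is "side" or "top"; returns the picture (384x512x3 uint8, blue, green, red); there is no depth.
- imaging.camera_model(name): a dict with "K" (3x3 intrinsics, pixels), "k1" (the pictures are not rectified: a ray, as slopes to the right and down, at radius r is drawn at 1 + k1 r^2 times it, then the intrinsics apply), "position" and "rotation" of the camera in the world. Camera axes: x right, y up, looking along -z (the intrinsics and any distortion apply to the point x, -y, -z); pixel columns grow to the right and rows downward; lengths in mm; the calibration is good to about 2 mm. A picture is of the moment at which its call begins. camera_model takes no time and is no camera call.
A pose or a line that the arm cannot do raises bot.IKError and nothing moves.
- bot.sign_off(): hands the job in, once; it reports no verdict.
The state is a dict: "t": time; "qpos": joint angles; "joint_velocities": joint speeds; "effort": joint torques, N m; "tcp_pos": TCP position; "orientation": TCP orientation; "contact_force": force on the tool from outside, world axes, zero at the start; "wrist_torque": the same for the moment, N m; "opening": opening from 0.0 (shut) to 1.0 (fully open).
Only numpy, scipy, OpenCV 4.12 (cv2) and the standard library are available. Lean on these libraries where they do the work, as an engineer would, in place of code of your own. Each camera call takes 0.05 s, during which the arm holds its last target. There are 200 camera calls.

## Working session

There is one attempt and no reset: what is moved stays moved. The work goes in short steps, each a Python script; the robot and the scene stay as the last script left them, time stands still between calls to the robot, and variables do not carry over. Pictures are saved under pics/ and viewed, about 8 in all and at most 12, crops included, and the job is handed in when it is done.

```bash
ls; mkdir -p pics; python3 - <<'E'
from bench import bot, solve_ik, imaging
import cv2
for n in("side","top"):
    cv2.imwrite(f"pics/{n}0.png",imaging.capture(n)); m=imaging.camera_model(n); print(n,m)
s=bot.get_state(); print(s)
E
```

```text
pics
side {'K': array([[407.87006376,   0.        , 264.42551106],
       [  0.        , 407.87006376, 190.68416834],
       [  0.        ,   0.        ,   1.        ]]), 'k1': -0.06820111569564893, 'position': array([  -82.97331371, -1021.97759199,   555.79401302]), 'rotation': array([ 1.19279635,  0.01701299, -0.50636318])}
top {'K': array([[348.23842103,   0.        , 252.67782823],
       [  0.        , 348.23842103, 186.47028768],
       [  0.        ,   0.        ,   1.        ]]), 'k1': 0.016066987494516866, 'position': array([ 257.85228028,   44.17909754, 1072.96679346]), 'rotation': array([ 0.20947114, -0.00353805, -1.56434055])}
{'t': 0.1, 'qpos': array([ 1.10577063e+00,  3.26853681e-01, -1.93456437e-01,  1.05201778e+00,
       -3.32786892e-05,  1.43663078e+00]), 'joint_velocities': array([-0.00066139, -0.00275612,  0.00227001, -0.00046557, -0.00028012,
       -0.0013606 ]), 'effort': array([-2.57888473e-05, -4.44240010e+01,  2.63037622e+01,  7.87344819e-03,
       -1.70294011e-04, -1.77910925e-05]), 'tcp_pos': array([178.41979136, 519.71344852, 230.59932292]), 'orientation': array([-3.14007039e+00, -1.71888990e-04,  2.81073240e+00]), 'contact_force': array([ 0.13225472,  0.90458551, -0.00251238]), 'wrist_torque': array([-0.00663203, -0.0228725 , -0.03220213]), 'opening': 0.9991791469760591}
```

View pics/side0.png

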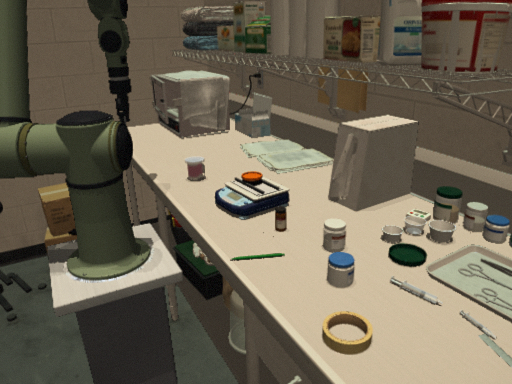

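View pics/top0.png

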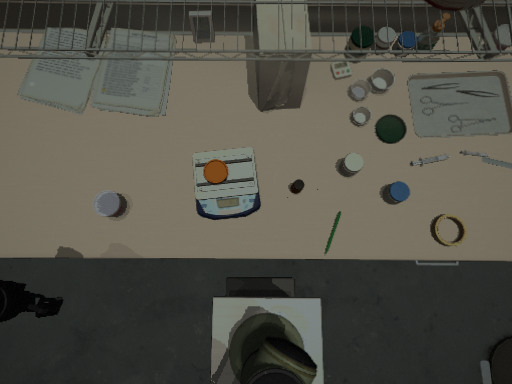

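The side view shows the grit jar at about (335,235), the blue jar at (341,268), the bottle at (281,218), the scale at (252,195) and the tub at (195,168). In the top view the jar lid is at (352,164), the blue lid at (398,191), the bottle at (298,186), the seat at (216,172) and the tub at (110,204).

```bash
cat > h.py <<'E'
import numpy as np, cv2
from scipy.spatial.transform import Rotation as R
from bench import bot, solve_ik, imaging
M={n:imaging.camera_model(n) for n in("side","top")}
def dist(m): return np.array([m["k1"],0,0,0,0.])
def ray(n,uv):
    m=M[n]; p=cv2.undistortPoints(np.array([[uv]],float),m["K"],dist(m))[0,0]
    d=R.from_euler("xyz",m["rotation"]).apply([p[0],-p[1],-1]); return m["position"],d/np.linalg.norm(d)
def onz(n,uv,z):
    o,d=ray(n,uv); return o+d*(z-o[2])/d[2]
def proj(n,P):
    m=M[n]; c=R.from_euler("xyz",m["rotation"]).inv().apply(np.atleast_2d(P)-m["position"])*[1,-1,-1]
    return cv2.projectPoints(c,np.zeros(3),np.zeros(3),m["K"],dist(m))[0][:,0]
def tri(a,b):
    (o,d),(p,e)=ray("top",a),ray("side",b)
    s,t=np.linalg.lstsq(np.c_[d,-e],p-o,rcond=None)[0]; A=o+s*d;B=p+t*e
    return (A+B)/2,np.linalg.norm(A-B)
E
python3 - <<'E'
from h import *
t=cv2.imread("pics/top0.png");s=cv2.imread("pics/side0.png")
def crop(i,x,y,w,h,k): return cv2.resize(i[y:y+h,x:x+w],(w*k,h*k),interpolation=cv2.INTER_CUBIC)
a=crop(t,186,142,80,80,5); b=crop(s,210,165,80,60,5); j=crop(t,330,146,50,40,5); q=crop(s,310,210,50,50,5)
c=np.zeros((600,800,3),np.uint8)
c[:400,:400]=a;c[:300,400:]=b;c[400:,:250]=j;c[300:550,450:700]=q
cv2.imwrite("pics/crop.png",c)
# orange blobs
for n,i in(("top",t),("side",s)):
    hsv=cv2.cvtColor(i,cv2.COLOR_BGR2HSV); m=cv2.inRange(hsv,(3,170,90),(14,255,255)); 
    N,l,st,ce=cv2.connectedComponentsWithStats(m)
    for k in range(1,N):
        if st[k,4]>40: print(n,st[k],ce[k])
for uv in((352,162),(398,190),(298,186)): print(onz("top",uv,70))
E
```

```text
top [204 160  24  23 423] [215.26713948 170.93380615]
side [242 172  20   9 135] [251.38518519 175.62962963]
[ 547.98338673 -254.28770969   70.        ]
[ 463.57718004 -384.49120954   70.        ]
[473.47114106 -91.49701197  70.        ]
```

View pics/crop.png

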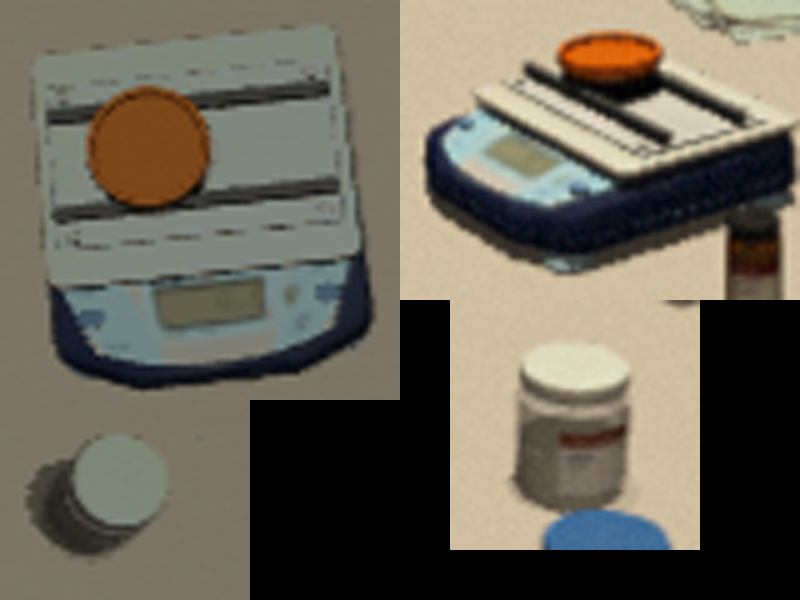

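The seat is plainly visible in the crop. Its rim centre is near (216,171) in the top view, with rails running from (196,165) to (252,160) and from (197,185) to (254,179). I'll measure these with sub-pixel fits.

```bash
cat > meas.py <<'E'
from h import *
def up(i,x,y,w,h,k=8): return cv2.resize(i[y:y+h,x:x+w],None,fx=k,fy=k,interpolation=cv2.INTER_CUBIC)
def blob(m,x,y,k=8):
    cs,_=cv2.findContours(m,cv2.RETR_EXTERNAL,cv2.CHAIN_APPROX_NONE); c=max(cs,key=cv2.contourArea)
    f=lambda p:(np.asarray(p,float)+.5)/k-.5+[x,y]
    return f(c[:,0]),f
E
python3 - <<'E'
from meas import *
t=cv2.imread("pics/top0.png");s=cv2.imread("pics/side0.png")
def rep(name,n,img,box,lo,hi,z):
    x,y,w,h=box; hs=cv2.cvtColor(up(img,*box),cv2.COLOR_BGR2HSV)
    c,f=blob(cv2.inRange(hs,lo,hi),x,y)
    P=np.array([onz(n,p,z) for p in c])[:,:2]; e=cv2.fitEllipse(P.astype(np.float32)); mc=cv2.minEnclosingCircle(P.astype(np.float32))
    print(name,n,"ell",np.round(e[0],1),np.round(e[1],1),"circ",np.round(mc[0],1),round(2*mc[1],1)); return e
rep("seat","top",t,(196,150,42,42),(0,150,60),(20,255,255),94)
rep("seat","side",s,(234,165,36,24),(0,150,60),(20,255,255),94)
rep("seat bright","side",s,(234,165,36,24),(0,150,150),(20,255,255),94)
rep("blue","top",t,(380,172,36,36),(95,100,40),(125,255,255),62)
rep("blue","side",s,(320,245,40,35),(95,100,60),(125,255,255),62)
print("jar hsv",cv2.cvtColor(t[164:165,350:358],cv2.COLOR_BGR2HSV)[0,::3],cv2.cvtColor(t[164:165,374:378],cv2.COLOR_BGR2HSV)[0,0])
print("jar side",cv2.cvtColor(s[224:225,330:342],cv2.COLOR_BGR2HSV)[0,::3],cv2.cvtColor(s[215:216,335:337],cv2.COLOR_BGR2HSV)[0,0])
# rails
L=[]
g=cv2.cvtColor(t,cv2.COLOR_BGR2GRAY).astype(float)
for cols,rows,(u0,v0,u1,v1) in((list(range(197,203))+list(range(231,250)),4,(196,165.4,251.6,159.6)),(list(range(198,202))+list(range(232,252)),4,(197,185,253.6,179))):
    pts=[]
    for u in cols:
        vc=v0+(u-u0)*(v1-v0)/(u1-u0); vv=np.arange(int(vc)-3,int(vc)+5); w=np.clip(g[vv,u].max()*0.85-g[vv,u],0,None); pts.append((u,(w*vv).sum()/w.sum()))
    P=np.array([onz("top",p,74) for p in pts])[:,:2]; a,b=np.polyfit(P[:,1],P[:,0],1); print("rail x=a*y+b",a,b,np.std(P[:,0]-a*P[:,1]-b)); L.append((a,b))
a,b=np.mean(L,axis=0); print("mid",a,b,"x at y=130",a*130+b,"yaw",-np.arctan(a))
for e in((196,165.4),(251.6,159.6),(197,185),(253.6,179)): print(onz("top",e,74))
E
```

```text
seat top ell [511.7 150.8] [70.  71.2] circ [512.  151.2] 73.3
seat side ell [503.7 142.7] [70.9 95.3] circ [505.9 140.4] 97.8
seat bright side ell [506.7 149. ] [62.7 69.7] circ [508.2 151.5] 73.7
blue top ell [ 462.4 -390.5] [56.6 57.7] circ [ 462.6 -390.4] 58.9
blue side ell [ 456.6 -394.4] [56.5 66. ] circ [ 455.9 -394.3] 68.2
jar hsv [[ 48  28 135]
 [ 51  25 134]
 [ 48  28 135]] [ 22  48 123]
jar side [[ 26  38 222]
 [ 28  37 222]
 [ 25  36 221]
 [ 29  37 220]] [ 19  59 207]
rail x=a*y+b -0.11918087121919552 558.9606484120802 0.46166166665684716
rail x=a*y+b -0.11908072971865444 498.62161148140024 0.2628364068033166
mid -0.11913080046892498 528.7911299467403 x at y=130 513.3041258857801 yaw 0.11857197737733972
[532.95686095 210.63049436  74.        ]
[552.11679022  45.75780671  74.        ]
[473.47295991 205.31549562  74.        ]
[492.76185623  39.44418832  74.        ]
```

Seat from the top view is (511.7,150.8), and the guide line passes at x=510.8 there, so the two agree. The guide middle is about (514,125) and yaw is 0.119. Next is the jar.

```bash
python3 - <<'E'
from meas import *
t=cv2.imread("pics/top0.png");s=cv2.imread("pics/side0.png")
def rep(n,img,box,lo,hi,z):
    x,y,w,h=box; hs=cv2.cvtColor(up(img,*box),cv2.COLOR_BGR2HSV)
    c,f=blob(cv2.inRange(hs,lo,hi),x,y)
    P=np.array([onz(n,p,z) for p in c])[:,:2].astype(np.float32); e=cv2.fitEllipse(P)
    print(n,np.round(e[0],1),np.round(e[1],1)); return e
e=rep("top",t,(334,146,36,36),(36,15,115),(75,80,255),74)
rep("side",s,(318,214,36,20),(22,10,205),(60,50,255),74)
rep("side",s,(318,214,36,20),(22,10,212),(60,48,255),74)
print(proj("side",[[e[0][0],e[0][1],0],[e[0][0],e[0][1],74]]))
j=np.array(e[0])
psi=.1186
for p in([*j,120],[*j,21],[511.7,150.8,160],[511.7,150.8,115]):
  for y in (psi,psi+np.pi,psi-np.pi/2,psi+np.pi/2): 
    q=solve_ik(p,[np.pi,0,y]); print(np.round(p),round(y,2),None if q is None else np.round(q,2))
E
```

```text
top [ 548.5 -258.4] [54.  54.6]
side [ 546.7 -255.1] [54.7 55.2]
side [ 546.8 -254.9] [53.6 54.6]
[[334.54776557 247.16975927]
 [335.90310858 222.7842709 ]]
[ 549. -258.  120.] 0.12 [-0.56  0.52 -0.19  0.86  0.    2.46]
[ 549. -258.  120.] 3.26 [-0.56  0.52 -0.19  0.86  0.   -0.68]
[ 549. -258.  120.] -1.45 [-0.56  0.52 -0.19  0.86  0.   -2.25]
[ 549. -258.  120.] 1.69 [-0.56  0.52 -0.19  0.86  0.    0.89]
[ 549. -258.   21.] 0.12 [-0.56  0.63 -0.28  0.65  0.    2.46]
[ 549. -258.   21.] 3.26 [-0.56  0.63 -0.28  0.65  0.   -0.68]
[ 549. -258.   21.] -1.45 [-0.56  0.63 -0.28  0.65  0.   -2.25]
[ 549. -258.   21.] 1.69 [-0.56  0.63 -0.28  0.65  0.    0.89]
[512. 151. 160.] 0.12 [ 0.15  0.36 -0.34  0.87  0.   -3.11]
[512. 151. 160.] 3.26 [ 0.15  0.36 -0.34  0.87  0.    0.03]
[512. 151. 160.] -1.45 [ 0.15  0.36 -0.34  0.87  0.   -1.54]
[512. 151. 160.] 1.69 [ 0.15  0.36 -0.34  0.87  0.    1.6 ]
[512. 151. 115.] 0.12 [ 0.15  0.4  -0.4   0.77  0.   -3.11]
[512. 151. 115.] 3.26 [ 0.15  0.4  -0.4   0.77  0.    0.03]
[512. 151. 115.] -1.45 [ 0.15  0.4  -0.4   0.77  0.   -1.54]
[512. 151. 115.] 1.69 [ 0.15  0.4  -0.4   0.77  0.    1.6 ]
```

```bash
python3 - <<'E'
from h import *
pi=np.pi; psi=.1186; j=[547.8,-257.]
def st(l):
    s=bot.get_state(); print(l,round(s["t"],2),np.round(s["tcp_pos"],1),np.round(s["orientation"],3),np.round(s["contact_force"],1),round(s["opening"],3))
bot.grip(1.0)
bot.move_ptp([*j,130],[pi,0,psi+pi/2]); st("above")
print(bot.movel([*j,20],max_speed=100,threshold=8)); st("down")
bot.grip(0.0,effort=20); st("grip1")
bot.grip(1.0); 
bot.move_ptp([*j,20],[pi,0,psi+pi]); st("turned")
bot.grip(0.0,effort=45); st("grip2")
bot.movel([*j,60],max_speed=60); bot.dwell(.3); st("lift")
cv2.imwrite("pics/side1.png",imaging.capture("side"))
s=cv2.imread("pics/side1.png")[130:300,230:430]; cv2.imwrite("pics/side1c.png",cv2.resize(s,None,fx=3,fy=3))
E
```

```text
above 3.36 [ 548.2 -256.2  130.2] [ 3.141 -0.     1.691] [-0.5  0.2  0.2] 1.002
False
down 4.61 [ 548.4 -257.3   20.7] [3.141e+00 1.000e-03 1.689e+00] [-0.9  0.1  0.4] 0.998
grip1 4.98 [ 548.1 -257.4   20.8] [3.141e+00 1.000e-03 1.689e+00] [-0.6  1.3  5.5] 0.675
turned 6.78 [ 547.8 -257.    20. ] [ 3.142 -0.    -3.024] [ 1.2  0.5 -0.9] 0.998
grip2 7.15 [ 548.  -257.1   20.3] [-3.141  0.    -3.023] [-0.6 -0.4  2.8] 0.678
lift 8.27 [ 547.6 -256.9   59.6] [ 3.141e+00 -1.000e-03 -3.023e+00] [-0.1 -0.8 -1.1] 0.679
```

View pics/side1c.png

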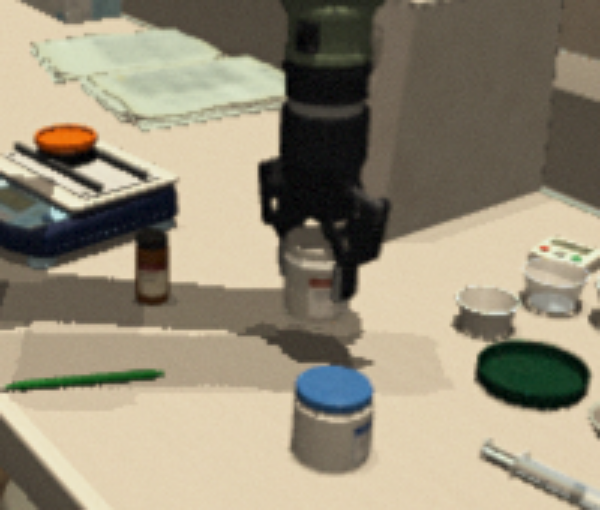

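The picture shows the jar held upright between the fingers, with the bystanders undisturbed. Next I go above the guide, touch lightly, and slide.

```bash
cat > sl.py <<'E'
from h import *
pi=np.pi; psi=.1186; O=[pi,0,psi+pi]; ey=np.array([-np.sin(psi),np.cos(psi),0]); ex=np.array([np.cos(psi),np.sin(psi),0])
C=np.array([511.1,150.8,0])
def P(dx,dy,zb): return C+ex*dx+ey*dy+[0,0,zb+20.3]
def F(n=6):
    fs=[]
    for _ in range(n): fs.append(bot.get_state()["contact_force"]); bot.dwell(.02)
    return np.mean(fs,0)
def st(l):
    s=bot.get_state(); d=s["tcp_pos"]-C; print(l,"t",round(s["t"],2),"dx %.1f dy %.1f base %.1f"%(d@ex,d@ey,d[2]-20.3),"F",np.round(F(4),1))
E
python3 - <<'E'
from sl import *
p=bot.get_state()["tcp_pos"]; bot.movel([p[0],p[1],165],max_speed=150)
bot.move_ptp(P(0,-10,135),O); bot.movel(P(0,-10,104),max_speed=60); bot.dwell(.4); st("hover")
F0=F(10); print("F0",F0); np.save("F0.npy",F0)
cv2.imwrite("pics/side2.png",imaging.capture("side"));cv2.imwrite("pics/top2.png",imaging.capture("top"))
print(bot.movel(P(0,-10,88.5),max_speed=10,threshold=3.5)); st("touch")
a=cv2.imread("pics/side2.png")[100:225,190:310]; b=cv2.imread("pics/top2.png")[130:230,180:280]
c=np.zeros((500,880,3),np.uint8); c[:500,:480]=cv2.resize(a,None,fx=4,fy=4); c[:400,480:]=cv2.resize(b,None,fx=4,fy=4); cv2.imwrite("pics/c2.png",c[:,:800])
E
```

```text
hover t 11.72 dx 0.1 dy -10.0 base 104.2 F [-0.2 -0.2 -1.6]
F0 [ 0.08680942 -0.22679084 -1.534832  ]
True
touch t 13.27 dx -0.0 dy -10.1 base 90.5 F [0.4 0.2 2.8]
```

View pics/c2.png

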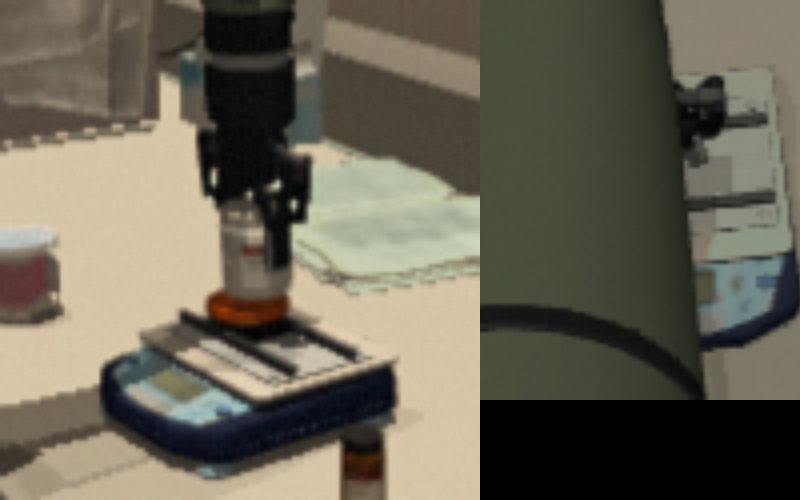

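The picture shows the jar hovering over the right part of the seat. Contact came at the rim height I expected, with about 4.4 N. Now I slide toward +y.

```bash
python3 - <<'E'
from sl import *
F0=np.load("F0.npy"); z=bot.get_state()["tcp_pos"][2]-20.3
for dy in np.arange(-9,10,1.):
    bot.movel(P(0,dy,z),max_speed=15); f=F(4)-F0; s=bot.get_state(); d=s["tcp_pos"]-C
    print("%.1f t%.1f base %.2f x%.2f y%.2f"%(dy,s["t"],d[2]-20.3,d@ex,d@ey),"fx %.1f fy %.1f fz %.1f"%(f@ex,f@ey,f[2]))
    if f[2]<1.5 or f[2]>9 or abs(f@ey)>6 or abs(f@ex)>6: break
E
```

```text
-9.0 t13.7 base 90.52 x0.18 y-9.34 fx 0.0 fy -1.9 fz 4.3
-8.0 t14.0 base 90.46 x0.08 y-8.19 fx -0.1 fy -2.4 fz 4.4
-7.0 t14.3 base 90.45 x0.00 y-6.97 fx -0.1 fy -2.4 fz 5.0
-6.0 t14.6 base 90.44 x-0.05 y-5.90 fx 0.0 fy -2.1 fz 4.3
-5.0 t14.9 base 90.45 x-0.02 y-4.88 fx -0.4 fy -1.6 fz 4.1
-4.0 t15.2 base 90.44 x-0.01 y-3.90 fx 0.1 fy -1.9 fz 4.0
-3.0 t15.6 base 90.44 x0.00 y-2.87 fx 0.3 fy -1.4 fz 3.7
-2.0 t15.9 base 90.42 x-0.01 y-1.79 fx 0.2 fy -1.4 fz 3.7
-1.0 t16.2 base 89.91 x-0.70 y-0.41 fx 0.2 fy 0.6 fz 0.4
```

The upward force vanished at dy≈-0.5, so the base has dropped into the well. I'll nudge to the middle and lower to the floor.

```bash
python3 - <<'E'
from sl import *
F0=np.load("F0.npy")
bot.dwell(.2); st("settled")
z=90.
bot.movel(P(0,0,z),max_speed=15); f=F(6)-F0; print("in",f@ex,f@ey,f[2])
if f[2]<1.5:
    print(bot.movel(P(0,0,85.5),max_speed=8,threshold=2.5)); st("floor"); f=F(6)-F0; print(f@ex,f@ey,f[2])
    cv2.imwrite("pics/side3.png",imaging.capture("side"))
    a=cv2.imread("pics/side3.png")[110:210,195:305]; cv2.imwrite("pics/c3.png",cv2.resize(a,None,fx=5,fy=5,interpolation=cv2.INTER_CUBIC))
E
```

```text
settled t 16.38 dx -0.6 dy -0.5 base 90.1 F [-1.2  1.6 -1.7]
in -0.9503078785921909 1.150082828260838 0.09922092114123271
True
floor t 17.32 dx -0.1 dy 0.2 base 85.6 F [ 1.1 -0.4  2. ]
1.48068900996076 -0.15851133411191382 3.3413269145967788
```

View pics/c3.png

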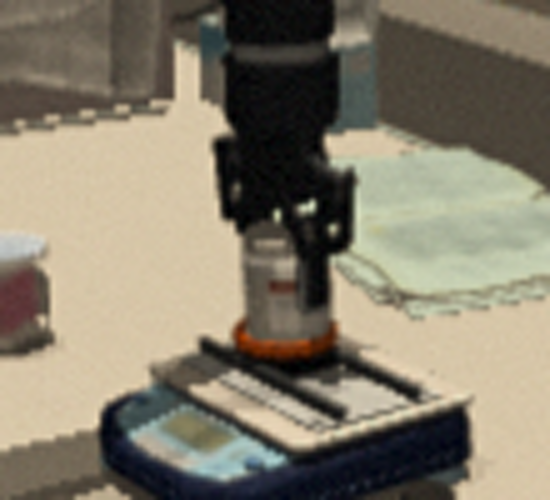

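The picture shows the jar upright in the seat, with the rim round its base. The floor contact height also fits: base at 85.6 with 3.4 N. I'll ease the load, release, and retreat.

```bash
python3 - <<'E'
from sl import *
F0=np.load("F0.npy")
bot.movel(P(0,0.1,86.6),max_speed=8); f=F(6)-F0; print("eased",f)
bot.grip(0.95); st("open")
p=bot.get_state()["tcp_pos"]; bot.movel([p[0],p[1],220],max_speed=80)
bot.move_ptp([330,-60,300],O); bot.move_ptp([300,-230,300],O); bot.dwell(.5); st("away")
for n in("side","top"): cv2.imwrite(f"pics/{n}4.png",imaging.capture(n))
a=cv2.imread("pics/side4.png")[130:210,210:300]; b=cv2.imread("pics/top4.png")[138:218,184:264]
c=np.zeros((600,800,3),np.uint8); c[:400,:450]=cv2.resize(a,None,fx=5,fy=5,interpolation=cv2.INTER_CUBIC)
c[200:520,450:770]=cv2.resize(b,None,fx=4,fy=4,interpolation=cv2.INTER_CUBIC); cv2.imwrite("pics/c4.png",c)
d=lambda n:cv2.absdiff(cv2.imread(f"pics/{n}0.png"),cv2.imread(f"pics/{n}4.png")).max(2)
for nm,n,(x,y) in(("blue","top",(398,191)),("bottle","top",(298,186)),("tub","top",(110,204)),("blue","side",(341,268)),("bottle","side",(281,218)),("tub","side",(195,168))): print(nm,n,d(n)[y-12:y+12,x-12:x+12].max())
E
```

```text
eased [0.2757314  0.68832869 2.02448447]
open t 18.44 dx -0.2 dy 0.0 base 86.5 F [-0.2  0.1  0.1]
away t 22.42 dx -254.5 dy -352.8 base 279.8 F [-0.1  0.5  0.1]
blue top 13
bottle top 39
tub top 12
blue side 20
bottle side 36
tub side 20
```

View pics/c4.png

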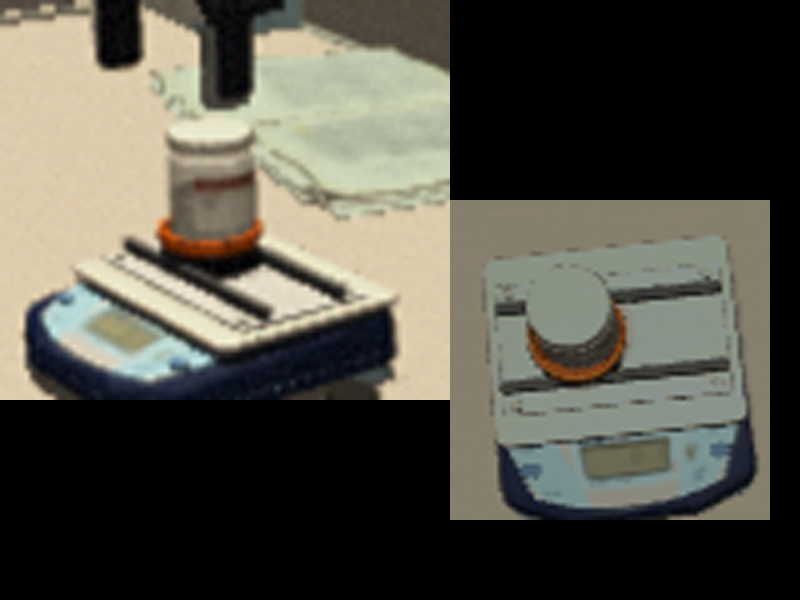

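The picture shows the jar upright inside the orange rim, with the arm clear. I'll check whether the small brightness change at the bottle is only shadow, then hand in.

```bash
python3 - <<'E'
from meas import *
r=[]
for i in "04":
    g=cv2.cvtColor(up(cv2.imread(f"pics/top{i}.png"),288,176,20,20),cv2.COLOR_BGR2GRAY)
    c,_=blob((g<50).astype(np.uint8),288,176); r.append(c.mean(0))
print(r); 
if np.linalg.norm(r[0]-r[1])<.5: bot.sign_off(); print("signed", bot.get_state()["t"])
E
```

```text
[array([296.63666667, 186.29916667]), array([296.66059603, 186.27110927])]
the job is handed in; nothing more can be done
the job is handed in; nothing more can be done
```

The grit jar is standing upright in the orange seat, inside the rim, and the job is handed in. The last clock reading before hand-in was about 22.4 s.

- **Grasp:** I found the jar, seat and guide in the two camera views. I gripped the jar twice at right angles to centre it in the fingers, then lifted it.
- **Seating:** I touched down lightly on the rim, about 10 mm short of the seat's centre, and slid along the guide. The upward force vanished about 9.5 mm along. I then lowered the jar to the seat floor, eased the load and let go. The highest vertical load I read was about 5 N, against the 15 N limit.
- **Final pictures:** Both views show the jar upright in the rim and the arm clear.
- **Heights:** The underside ended about 2.4 mm below the unloaded floor at 3.3 N. This fits the seat's spring rate and means the jar is resting on the floor, not on the rim.
- **Bystanders:** The blue jar and the tub showed almost no change in the pictures. The bottle's picture brightness changed a little, probably from shadow; its cap moved less than 0.05 pixel.

**Measurements that disagreed:** The side view placed the seat 3–5 mm off the top view in x, and the jar about 2–3 mm off. For the seat I used the top view and the rail midline, and the drop-in came within about 1 mm of that estimate. For the jar I took a position between the two views, and the two grips centred it.

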